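Hang two tape rolls on the hook, wide one behind

ROBOT

A 7-joint arm with a two-finger parallel gripper is mounted at the origin on the work surface. World frame = base frame: x ahead of the robot, y to its left, z up, the work surface at z = 0. Lengths are in m, angles in rad, forces in N, time in s.
With the tool pointing down it reaches from about 0.425 to 0.95 m from the base axis. Payload 4.7 kg.
Tool frame: the origin (TCP) lies midway between the tips of the shut fingers; the grasp point (between the pads) lies 19 mm behind it; z points along the fingers, y is the line along which they close (so a half turn about z gives the same grasp; the last joint's range is limited). The gripper opens to 85 mm and grips with 20 to 120 N. Pads are 22 mm wide; open, the fingers measure 114 mm over their backs; the gripper's body (76 mm by 85 mm) begins 54 mm behind the grasp point. The pads swing forward as they close: fully open they stand 13 mm farther back than shut.
Start: joints at [1.244, 0.469, -0.049, 1.532, 0.024, 1.141, -0.082], TCP at [0.198, -0.645, 0.231] pointing down, gripper open.
Joint ranges: [-2.59, 2.59], [-0.33, 1.99], [-1.39, 1.29], [0.1, 2.45], [-1.04, 4.18], [0.21, 1.99], [-2.66, 2.66]. Speed limits (rad/s): [2.57, 2.57, 3.14, 3.14, 3.14, 3.14, 3.14].

INTERFACE

Orientations are given as a rotation vector (axis times angle).
In Python, from workcell import manip, imaging gives the robot as it stands.
- The arm moves only by the tool send_rows, never from a script. Its argument "targets" is a list of rows, each a list of 3 entries, a list of its own where there are three numbers: the shift along the tool's x, y, z in mm, then the turn, a rotation vector about the tool's x, y, z in rad, then the finger opening in mm, from 0 to 85.4. In form: [[[tx, ty, tz], [wx, wy, wz], grip], ...]. A call has exactly 8 rows; each row is the pose to reach, as a shift and turn from the pose commanded when the call began, along the tool's axes at that moment; what a row does not reach only later rows make up. A row lasts 1/12 s, in which the tool goes at most 41.7 mm and 7.16 degrees, less where a joint would pass 70% of its speed; a pose out of reach is approached as far as the arm can. A call with a gripper value outside its range is refused whole. The fingers move at their own pace and stop on an object; the grip force is fixed at half the most. Time passes only in rows, so rows that repeat a pose let the fingers close, or fill a call up. It gives the time, the measured TCP pose, the force, the opening and the grip force at its end, in the units of the state.
- manip.read_state(): the state, without advancing time (a new reading comes with each control period).
- imaging.camera(name): name is "side" or "top"; returns a dict with "color" (400x640x3 uint8, red, green, blue), "depth" (400x640 float32, m along the optical axis (not along the pixel's ray), 0 where there is no reading), "fx", "fy", "cx", "cy" (pixels), "dist" ([k1, k2, p1, p2, k3] as OpenCV has them; the pictures are not rectified), "origin" and "attitude" of the camera in the world. Camera axes: x right, y up, looking along -z (the intrinsics and any distortion apply to the point x, -y, -z); pixel columns grow to the right and rows downward; lengths in m; the calibration is good to about 2 mm. A picture is of the moment at which its call begins.
- manip.finish_job(): hands the job in; it is judged then, once.
The state is a dict: "clock": time; "joints": joint angles; "qd": joint speeds; "joint_efforts": joint torques, N m; "ee_pos": TCP position; "tool_rot": TCP orientation; "force": force on the tool from outside, world axes, zero at the start; "torque": the same for the moment, N m; "gripper_width": finger opening in m; "grasp_force": force on a finger pad.
Only numpy, scipy, OpenCV 4.12 (cv2) and the standard library are available. Lean on these libraries where they do the work, as an engineer would, in place of code of your own. Each camera call takes 0.05 s, during which the arm holds its last target. There are 200 camera calls.

TASK

Put the parcel tape away: take the wide brown roll out of the rack and hang it on the arm of the tape hook, far enough back to leave room, then hang the narrow yellow roll on the same arm in front of it, so that the brown one is nearer the post. Leave both hanging freely and at rest, and leave the red roll where it stands in the rack.

Things in the scene. Friction and masses are not known exactly. Their poses are not given: they have to be found in the camera images.
- brown_roll_center (a point): Centre of the wide brown tape roll: rigid ring, outer diameter 124 mm, hole 70 mm (wall 27 mm), 48 mm wide along its x axis (the hole's axis), 0.25 to 0.45 kg. It stands on edge in a bay of the low white rack, hole axis level, top 62 mm above this centre, with free room beyond both flat faces. Pinch its wall at the top from above, across the flat faces.
- yellow_roll_center (a point): Centre of the narrow yellow roll of tape: a rigid ring of outer diameter 104 mm, hole diameter 64 mm (wall 20 mm), 30 mm wide along its own x axis (the hole's axis), 0.13 to 0.24 kg. It stands on edge in another bay of the rack, its top 52 mm above this centre; pinch it in the same way.
- red_roll_center (a point): Centre of the red roll, not to be moved: outer diameter 112 mm, hole 66 mm, 38 mm wide along its own x axis, standing in the remaining bay. The bays lie side by side, 150 mm from centre to centre, all three rolls parallel; which roll is in which bay varies.
- hook_arm (a point): Tape hook on a fixed blue stand: level white steel arm, 10 mm thick, 160 mm above the counter. This point: arm's centre line on the axis of the post (25 mm square, as high as the arm's top). The arm runs along -x, to the robot, straight to x = -190 mm, then turns up: tip 23 mm above this point, at x = -201 mm. z up. A hung roll's centre lies 30 (brown) or 27 mm (yellow) below the arm's line.
There are look-alikes about, which are no part of the job. Of the things like the part that bears yellow_roll_center, leave any that is blue, grey or purple; of the rest the smaller one is meant.

How it is judged:
By the outcome, as a careful person would: the job done as asked, in the order asked, and still so for the second after the job is handed in, with the robot touching nothing.
It also fails if it takes over 58 s, if anything falls off the work surface, if the arm or the gripper's body presses on something with over 40 N, if the wrist force passes 120 N, or if a joint passes its speed limit or range.

## Working session

There is one attempt and no reset: what is moved stays moved. The work goes in short steps, Python scripts to look and compute and a tool call to move; the robot and the scene stay as the last step left them, time stands still between calls to the robot, and variables do not carry over. Pictures are saved under pics/ and viewed, at most 10 in all, crops included, and the job is handed in when it is done.

Besides the shell and the picture viewer there is one more tool, called after "Call:" as name(argument=value, ...) on one line, values as JSON. send_rows: Moves the arm, as the interface text tells. Its arguments: {"type":"object","properties":{"targets":{"type":"array","items":{"type":"array"}}},"required":["targets"]}

```bash
mkdir -p pics; cat > h.py <<'E'
import numpy as np, cv2
from scipy.spatial.transform import Rotation as R
from workcell import manip, imaging
def rot(c):
    a=np.array(c["attitude"],float)
    return a if a.shape==(3,3) else (R.from_rotvec(a).as_matrix() if a.size==3 else R.from_quat(a).as_matrix())
def cloud(c):
    K=np.array([[c["fx"],0,c["cx"]],[0,c["fy"],c["cy"]],[0,0,1]])
    v,u=np.mgrid[:400,:640]
    p=cv2.undistortPoints(np.stack([u,v],-1).reshape(-1,1,2).astype(np.float64),K,np.array(c["dist"],float)).reshape(400,640,2)
    d=c["depth"].astype(float)
    P=np.stack([p[...,0]*d,-p[...,1]*d,-d],-1)
    W=P@rot(c).T+np.array(c["origin"]); W[d==0]=np.nan
    return W
def save(c,n,crop=None,s=1):
    im=c["color"][...,::-1]
    if crop: im=im[crop[1]:crop[3],crop[0]:crop[2]]
    cv2.imwrite("pics/"+n,cv2.resize(im,None,fx=s,fy=s,interpolation=cv2.INTER_CUBIC))
E
python3 - <<'E'
from h import *
s=manip.read_state(); print(s)
ims=[]
for n in("side","top"):
    c=imaging.camera(n); print(n,c["origin"],c["attitude"],c["fx"],c["dist"]); np.save(n+".npy",c,allow_pickle=True); save(c,n+"0.png",None,1.25)
E
```

```text
{'clock': 0.0, 'joints': array([ 1.24409576,  0.46945068, -0.04856072,  1.53373294,  0.02408265,
        1.14100979, -0.08230151]), 'qd': array([ 6.13386011e-04,  1.75376181e-05,  1.07223253e-04, -2.96764915e-04,
        9.47472534e-04,  2.56484802e-04,  1.42711806e-04]), 'joint_efforts': array([ 2.67768191e-04, -5.10301459e+01, -4.61819535e-02, -2.37709165e+01,
        1.07227330e-02,  7.48652208e-03, -1.86471723e-06]), 'ee_pos': array([ 0.19787271, -0.64471022,  0.23023858]), 'tool_rot': array([-3.10487289e+00, -4.65752939e-01,  5.86868980e-04]), 'force': array([-0.14571172,  0.52328763, -0.33755209]), 'torque': array([-0.02159282, -0.00304927,  0.00048227]), 'grasp_force': 0.0, 'gripper_width': 0.08538639860982003}
side [0.14154398 0.49706161 0.86666886] [ 0.29232445 -0.87642531 -2.36971567] 394.7682459913522 [-0.09403563  0.          0.          0.          0.        ]
top [ 0.42816927 -0.03227453  1.20629109] [ 0.06971875 -0.03768067 -1.55811244] 457.5357458321455 [-0.01506693  0.          0.          0.          0.        ]
```

View pics/side0.png

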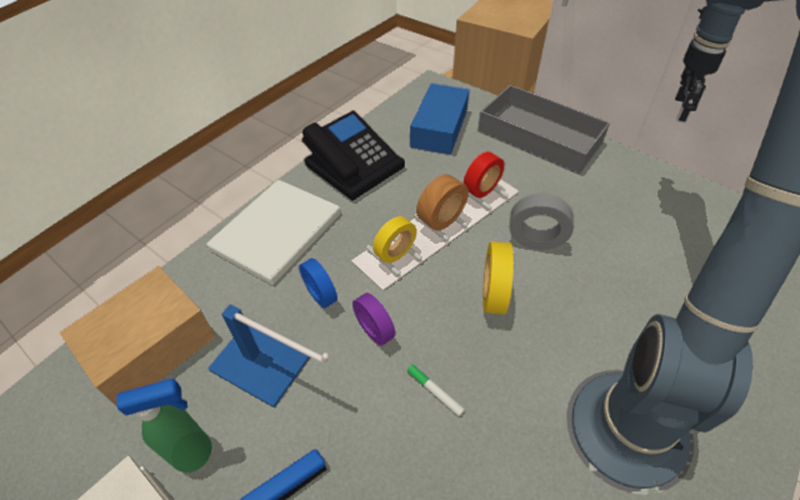

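View pics/top0.png

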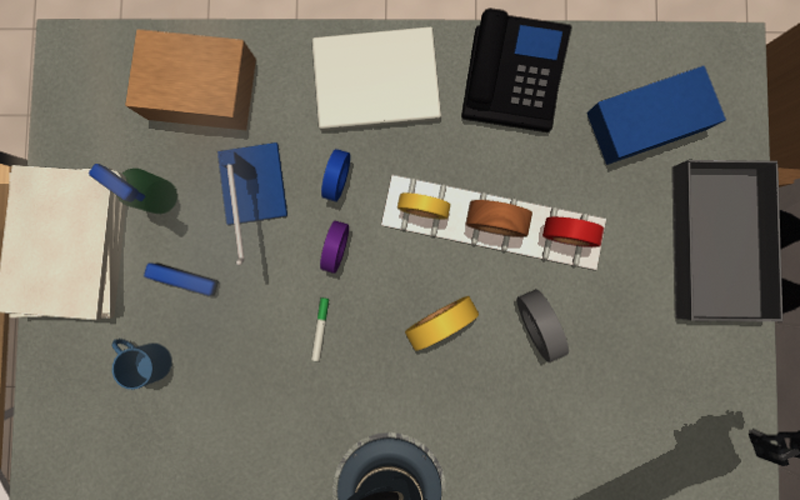

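The side picture (at 1.25x scale) shows the rack running yellow (395,240), brown (442,202), red (485,175), with the hook's blue post at (240,330) and its arm tip at (323,356).

Yellow candidates in the top picture:
- Yellow in rack: (423,205)
- Loose yellow: (442,322)
- Blue (336,175), purple (335,247) and grey (542,325): all excluded by colour

The smaller of the two yellow rolls is meant, so I'll measure both and check with a crop.

```bash
python3 - <<'E'
from h import *
T=np.load("top.npy",allow_pickle=True).item(); S=np.load("side.npy",allow_pickle=True).item()
for nm,c in(("top",T),("side",S)):
    W=cloud(c); hsv=cv2.cvtColor(c["color"],cv2.COLOR_RGB2HSV); H,Sa,V=[hsv[...,i].astype(int) for i in range(3)]
    print(nm,"table z",np.nanmedian(W[300:330,150:250,2]))
    z=W[...,2]
    for col,m in (("yellow",(abs(H-23)<4)&(Sa>150)),("brown",(H>8)&(H<17)&(Sa>120)),("red",((H<5)|(H>175))&(Sa>170)),):
        m=(m&(V>70)&(z>0.02)&(z<.16)).astype(np.uint8)
        n,l,st,ce=cv2.connectedComponentsWithStats(m)
        for i in range(1,n):
            if st[i,4]<150: continue
            P=W[l==i]; P=P[~np.isnan(P).any(1)]
            zt=np.percentile(P[:,2],98); Q=P[P[:,2]>zt-.008]
            r=cv2.minAreaRect((Q[:,:2]*1000).astype(np.float32))
            print(col,ce[i].round(),st[i,4],"ztop",zt.round(4),"ext",(np.percentile(P,99,0)-np.percentile(P,1,0)).round(3),"rect mm",np.round(r[0],1),np.round(r[1],1),round(r[2],1),len(Q))
    # hook arm: bright whitish at z .14-.2
    m=(Sa<60)&(V>110)&(z>.14)&(z<.2)
    P=W[m]; print("arm",len(P),P.min(0).round(3),P.max(0).round(3)) if len(P) else 0
    if len(P)>20:
        A=P[P[:,2]<.175]; f=cv2.fitLine((A[:,:2]).astype(np.float32),cv2.DIST_HUBER,0,.001,.001).ravel(); print(f, np.degrees(np.arctan2(f[1],f[0])))
    m=(H>100)&(H<120)&(Sa>120)&(z>.1)&(z<.175); n,l,st,ce=cv2.connectedComponentsWithStats(m.astype(np.uint8))
    for i in range(1,n):
        if st[i,4]>30: P=W[l==i]; print("blue",ce[i].round(),st[i,4],np.median(P,0).round(3),np.percentile(P,2,0).round(3),np.percentile(P,98,0).round(3))
# crop
a=T["color"][120:300,280:500,::-1]
cv2.imwrite("pics/crop1.png",cv2.resize(a,None,fx=3.5,fy=3.3))
E
```

```text
top table z 0.0003457266675623849
yellow [339. 163.] 509 ztop 0.1196 ext [0.041 0.094 0.051] rect mm [580.1 -63. ] [57.  29.8] 80.5 237
yellow [354. 259.] 1087 ztop 0.1462 ext [0.092 0.128 0.079] rect mm [349.4 -98.8] [41.4 70.7] 30.8 441
brown [147.  59.] 5367 ztop 0.1049 ext [0.162 0.218 0.011] rect mm [840.1 418.9] [220.2 159.8] 83.9 5096
brown [399. 173.] 1058 ztop 0.1412 ext [0.058 0.115 0.098] rect mm [ 555.2 -212. ] [62.6 47.5] 79.1 431
red [459. 183.] 700 ztop 0.1282 ext [0.048 0.099 0.051] rect mm [ 531.3 -356.9] [58.3 37.6] 79.3 333
arm 374 [ 0.341 -0.31   0.14 ] [0.644 0.306 0.186]
[0.34601527 0.9382289  0.5303851  0.22766925] 69.75621
blue [266. 136.] 167 [0.645 0.116 0.102] [0.623 0.102 0.1  ] [0.667 0.133 0.107]
side table z 0.0010914194539785593
yellow [314. 190.] 619 ztop 0.119 ext [0.043 0.092 0.096] rect mm [579.3 -62.1] [57.4 30.6] 79.7 174
yellow [399. 222.] 1067 ztop 0.1457 ext [0.088 0.109 0.102] rect mm [348.2 -98.7] [40.8 69.6] 30.9 353
brown [401.  26.] 500 ztop 0.0527 ext [0.286 0.212 0.034] rect mm [  884.9 -1148.8] [346.7 161.4] 40.4 137
brown [392. 143.] 189 ztop 0.1011 ext [0.031 0.071 0.067] rect mm [ 513.2 -354.3] [56.1  2.1] 81.8 10
brown [353. 161.] 1253 ztop 0.14 ext [0.063 0.109 0.114] rect mm [ 555.1 -209.5] [63.7 51.1] 78.6 262
brown [320. 195.] 159 ztop 0.0808 ext [0.031 0.064 0.059] rect mm [563.7 -61.7] [12.8 62.6] 0.3 7
brown [125. 285.] 1995 ztop 0.0994 ext [0.023 0.21  0.079] rect mm [762.7 427.6] [214.8  11.2] 84.2 281
red [385. 138.] 552 ztop 0.129 ext [0.052 0.098 0.103] rect mm [ 529.2 -355.9] [52.2 35.2] 75.6 133
arm 3735 [-0.015 -1.202  0.14 ] [2.292 0.525 0.2  ]
[ 0.8655231   0.500869    0.93578106 -0.8294954 ] 30.057507
blue [251. 215.] 133 [0.641 0.118 0.102] [0.623 0.102 0.1  ] [0.662 0.133 0.105]
blue [188. 258.] 278 [0.644 0.31  0.141] [0.638 0.294 0.102] [0.661 0.317 0.167]
```

View pics/crop1.png

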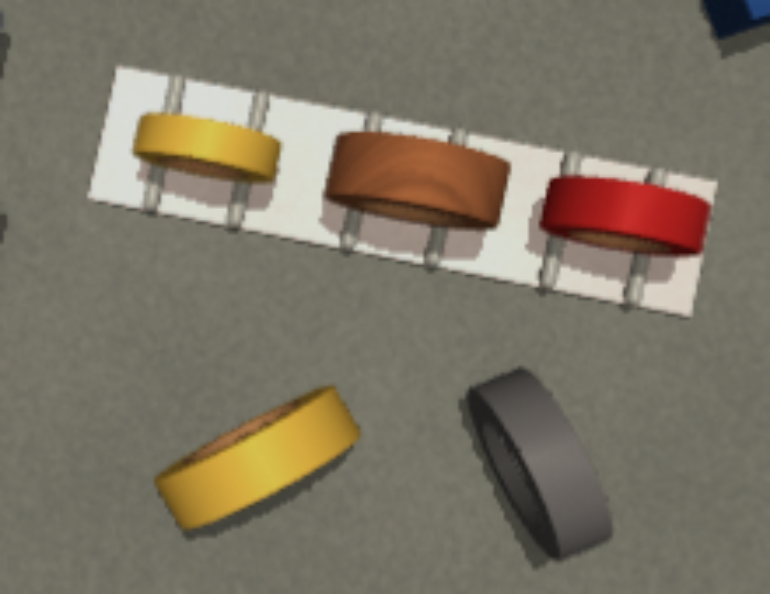

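The crop shows the rack yellow (205,148 in the crop) is smaller: 30 mm wide with its top at 119 mm. The loose one at (258,458) is about 41 mm wide with its top at 146 mm. So the rack yellow is the target, and brown is the middle roll at (415,180). Next is the hook arm.

```bash
python3 - <<'E'
from h import *
for nm in("top","side"):
    c=np.load(nm+".npy",allow_pickle=True).item()
    W=cloud(c); hsv=cv2.cvtColor(c["color"],cv2.COLOR_RGB2HSV); Sa,V,H=hsv[...,1],hsv[...,2],hsv[...,0]
    x,y,z=W[...,0],W[...,1],W[...,2]
    m=(x>.38)&(x<.7)&(y>.2)&(y<.38)&(z>.15)&(z<.2)
    w=m&(Sa<60)
    P=W[w]; print(nm,len(P),"x",np.nanmin(P[:,0]),np.nanmax(P[:,0]))
    for a in np.arange(.42,.66,.02):
        q=P[(P[:,0]>=a)&(P[:,0]<a+.02)]
        if len(q): print(round(a+.01,2),len(q),"y",q[:,1].mean().round(4),q[:,1].min().round(4),q[:,1].max().round(4),"zmax",np.percentile(q[:,2],90).round(4))
    f=cv2.fitLine(P[:,:2].astype(np.float32),cv2.DIST_HUBER,0,.001,.001).ravel(); print(f,np.degrees(np.arctan2(f[1],f[0])))
    b=W[m&(H>100)&(H<120)&(Sa>100)]; print("post",len(b),np.nanmedian(b,0).round(4),np.nanmin(b,0).round(4),np.nanmax(b,0).round(4))
    a=W[(z>.03)&(z<.3)&(x>.36)&(x<.75)&(y>.1)&(y<.45)]
    t=W[(z>.02)&(z<.3)&(x>.3)&(x<.66)&(y>.24)&(y<.42)]; 
    for lo,hi in ((.02,.06),(.06,.1),(.1,.15),(.15,.3)):
        q=t[(t[:,2]>lo)&(t[:,2]<hi)]; print("obst",lo,len(q),q.min(0).round(3) if len(q) else"",q.max(0).round(3) if len(q) else "")
E
```

```text
top 372 x 0.45503044754260674 0.6643807188990558
0.45 9 y 0.2721 0.2683 0.2755 zmax 0.1833
0.47 38 y 0.2736 0.2689 0.2804 zmax 0.1812
0.49 41 y 0.2776 0.2714 0.2845 zmax 0.1661
0.51 40 y 0.281 0.2765 0.2867 zmax 0.1669
0.53 35 y 0.2839 0.2786 0.2889 zmax 0.1671
0.55 39 y 0.2869 0.2816 0.2927 zmax 0.1672
0.57 35 y 0.29 0.2847 0.2956 zmax 0.1671
0.59 38 y 0.2932 0.2885 0.2983 zmax 0.1676
0.61 38 y 0.2967 0.2921 0.3035 zmax 0.1673
0.63 37 y 0.3 0.2945 0.3063 zmax 0.1665
0.65 20 y 0.2964 0.2906 0.3061 zmax 0.1656
0.67 2 y 0.2939 0.2938 0.2941 zmax 0.1539
[0.9883802  0.15200192 0.5673456  0.2894977 ] 8.742957
post 100 [0.6546 0.3054 0.1654] [0.6421 0.2915 0.1606] [0.6672 0.3196 0.1705]
obst 0.02 336 [0.396 0.291 0.02 ] [0.66  0.42  0.059]
obst 0.06 64 [0.639 0.289 0.06 ] [0.66  0.315 0.1  ]
obst 0.1 74 [0.639 0.291 0.1  ] [0.66  0.311 0.15 ]
obst 0.15 465 [0.455 0.268 0.15 ] [0.66  0.317 0.186]
side 460 x 0.45485965127840694 0.6643709434913339
0.45 21 y 0.2734 0.2687 0.2777 zmax 0.1852
0.47 43 y 0.2762 0.2681 0.2801 zmax 0.1804
0.49 50 y 0.2781 0.2715 0.2831 zmax 0.1667
0.51 48 y 0.2814 0.2744 0.2869 zmax 0.167
0.53 48 y 0.2845 0.2782 0.29 zmax 0.1663
0.55 48 y 0.2877 0.2807 0.2936 zmax 0.1655
0.57 47 y 0.2911 0.2846 0.297 zmax 0.1665
0.59 47 y 0.2945 0.288 0.2997 zmax 0.1667
0.61 40 y 0.2977 0.2907 0.3021 zmax 0.1667
0.63 46 y 0.3005 0.2936 0.3072 zmax 0.1667
0.65 16 y 0.295 0.289 0.3048 zmax 0.1663
0.67 6 y 0.308 0.2932 0.3168 zmax 0.1671
[0.98737603 0.1583938  0.5524314  0.28897262] 9.113679
post 126 [0.65   0.3079 0.1651] [0.6378 0.2919 0.15  ] [0.6644 0.3174 0.169 ]
obst 0.02 556 [0.396 0.29  0.02 ] [0.659 0.42  0.06 ]
obst 0.06 140 [0.636 0.291 0.06 ] [0.66  0.318 0.1  ]
obst 0.1 173 [0.637 0.291 0.1  ] [0.66  0.318 0.15 ]
obst 0.15 582 [0.455 0.268 0.15 ] [0.66  0.318 0.186]
```

```bash
cat > go.py <<'E'
from h import *
import sys
# usage: go.py x y z yyaw(deg)  -> tool-frame shift mm and turn to get TCP there, tool down, tool y at that yaw
x,y,z,a=map(float,sys.argv[1:5]); s=manip.read_state()
Rt=R.from_rotvec(s["tool_rot"]); a=np.radians(a)
yt=np.array([np.cos(a),np.sin(a),0]); zt=np.array([0,0,-1.]); Rg=R.from_matrix(np.stack([np.cross(yt,zt),yt,zt],1))
print("t",round(s["clock"],2),"pos",s["ee_pos"].round(4),"w",round(s["gripper_width"],4),"gf",round(s["grasp_force"],1),"F",s["force"].round(1))
print("shift",(Rt.inv().apply(np.array([x,y,z])-s["ee_pos"])*1000).round(1),"turn",(Rt.inv()*Rg).as_rotvec().round(4), "tool y yaw",np.degrees(np.arctan2(*Rt.as_matrix()[[1,0],1])).round(2))
E
python3 go.py .555 -.211 .22 -9.6
```

```text
t 0.1 pos [ 0.1979 -0.6448  0.2304] w 0.0855 gf 0.0 F [-0.2  0.2 -0.8]
shift [ 468.6 -309.9   10.9] turn [-1.6000e-03 -1.0000e-03 -1.1054e+00] tool y yaw -72.94
```

Call:
send_rows(targets=[[[15,-10,0],[0,0,-0.03],85],[[45,-30,1],[0,0,-0.1],85],[[78,-52,2],[0,0,-0.18],85],[[112,-74,3],[0,0,-0.26],85],[[146,-97,4],[0,0,-0.34],85],[[180,-119,4],[0,0,-0.42],85],[[214,-142,5],[0,0,-0.5],85],[[248,-164,6],[0,0,-0.58],85]])

```text
clock: 0.77
ee_pos: [0.3882, -0.4126, 0.2253]
tool_rot: [-2.84, -1.343, -0.0]
force: [0.3, -1.5, -0.3]
gripper_width: 0.0847
grasp_force: 0.0
```

```bash
python3 go.py .555 -.211 .22 -9.6
```

```text
t 0.77 pos [ 0.3882 -0.4126  0.2253] w 0.0847 gf 0.0 F [ 0.3 -1.5 -0.3]
shift [261.6   1.1   5.3] turn [-2.000e-04 -2.000e-04 -5.194e-01] tool y yaw -39.36
```

Call:
send_rows(targets=[[[37,0,1],[0,0,-0.075],85],[[74,0,2],[0,0,-0.15],85],[[111,0,3],[0,0,-0.22],85],[[148,1,3],[0,0,-0.3],85],[[185,1,4],[0,0,-0.37],85],[[220,1,5],[0,0,-0.44],85],[[248,1,5],[0,0,-0.5],85],[[262,1,5],[0,0,-0.52],85]])

```text
clock: 1.43
ee_pos: [0.5572, -0.209, 0.2203]
tool_rot: [-2.395, -2.032, -0.004]
force: [-0.3, 0.6, -0.6]
gripper_width: 0.0851
grasp_force: 0.0
```

```bash
python3 go.py .555 -.211 .115 -9.6
```

```text
t 1.43 pos [ 0.5572 -0.209   0.2203] w 0.0851 gf 0.0 F [-0.3  0.6 -0.6]
shift [ -2.6  -1.9 105.3] turn [ 0.0006 -0.0026  0.004 ] tool y yaw -9.37
```

Call:
send_rows(targets=[[[-2,-2,20],[0,0,0],85],[[-2,-2,42],[0,0,0],85],[[-2,-2,64],[0,0,0],85],[[-2,-2,84],[0,0,0],85],[[-2,-2,98],[0,0,0],85],[[-2,-2,107],[0,0,0],85],[[-2,-2,112],[0,0,0],85],[[-2,-2,112],[0,0,0],85]])

```text
clock: 2.1
ee_pos: [0.5521, -0.2165, 0.1075]
tool_rot: [-2.404, -2.02, 0.002]
force: [-0.5, -0.4, -0.5]
gripper_width: 0.0849
grasp_force: 0.0
```

```bash
python3 go.py .555 -.211 .108 -9.6; python3 - <<'E'
from h import *
c=imaging.camera("side"); save(c,"g1.png",(260,90,460,240),4)
E
```

```text
t 2.1 pos [ 0.5521 -0.2165  0.1075] w 0.0849 gf 0.0 F [-0.5 -0.4 -0.5]
shift [ 5.9  1.9 -0.5] turn [-0.0017 -0.     -0.0059] tool y yaw -9.94
```

View pics/g1.png

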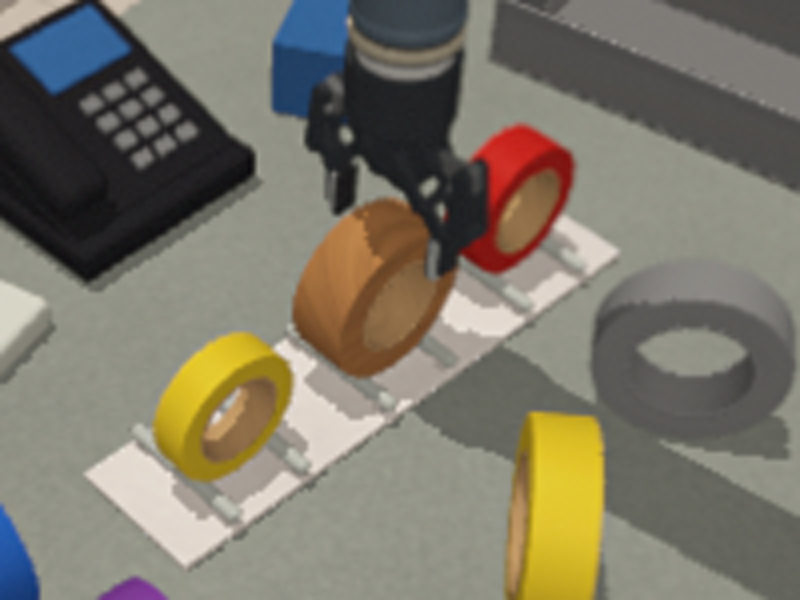

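The picture shows the open fingers straddling the brown roll's flat faces at (340,190) and (440,260), with the red roll clear at (510,200). The TCP is about 6 mm off along the tangent, so I'll correct that and close.

Call:
send_rows(targets=[[[3,1,0],[0,0,0],85],[[5,2,0],[0,0,0],85],[[5,2,0],[0,0,0],85],[[5,2,0],[0,0,0],70],[[5,2,0],[0,0,0],30],[[5,2,0],[0,0,0],30],[[5,2,0],[0,0,0],30],[[5,2,0],[0,0,0],30]])

```text
clock: 2.82
ee_pos: [0.556, -0.2121, 0.1088]
tool_rot: [2.405, 2.02, 0.0]
force: [-0.8, 0.3, 3.7]
gripper_width: 0.0468
grasp_force: 62.2
```

```bash
python3 go.py .555 -.211 .108 -9.6
```

```text
t 2.82 pos [ 0.556  -0.2121  0.1088] w 0.0468 gf 62.2 F [-0.8  0.3  3.7]
shift [ 0.9 -1.2  0.8] turn [ 0.0008  0.0003 -0.0057] tool y yaw -9.93
```

Call:
send_rows(targets=[[[0,0,-6],[0,0,0],30],[[0,0,-20],[0,0,0],30],[[0,0,-40],[0,0,0],30],[[0,0,-62],[0,0,0],30],[[0,0,-84],[0,0,0],30],[[0,0,-105],[0,0,0],30],[[0,0,-122],[0,0,0],30],[[0,0,-130],[0,0,0],30]])

```text
clock: 3.48
ee_pos: [0.5562, -0.212, 0.2403]
tool_rot: [2.403, 2.02, 0.002]
force: [0.7, -0.2, -2.8]
gripper_width: 0.0472
grasp_force: 62.4
```

```bash
python3 go.py .39 .262 .24 9.1
```

```text
t 3.48 pos [ 0.5562 -0.212   0.2403] w 0.0472 gf 62.4 F [ 0.7 -0.2 -2.8]
shift [ 438.3 -245.3   -0.5] turn [ 0.0023  0.0009 -0.3318] tool y yaw -9.91
```

Call:
send_rows(targets=[[[6,-3,0],[0,0,0],30],[[20,-11,0],[0,0,0],30],[[40,-22,0],[0,0,0],30],[[62,-35,0],[0,0,0],30],[[84,-47,0],[0,0,0],30],[[106,-59,0],[0,0,0],30],[[128,-72,0],[0,0,0],30],[[150,-84,0],[0,0,0],30]])

```text
clock: 4.15
ee_pos: [0.4959, -0.047, 0.2363]
tool_rot: [-2.401, -2.021, 0.005]
force: [0.7, 0.5, -3.3]
gripper_width: 0.0469
grasp_force: 62.3
```

Call:
send_rows(targets=[[[22,-12,0],[0,0,-0.02],30],[[44,-25,0],[0,0,-0.04],30],[[66,-37,0],[0,0,-0.07],30],[[88,-49,0],[0,0,-0.1],30],[[110,-62,0],[0,0,-0.13],30],[[132,-74,0],[0,0,-0.16],30],[[154,-86,0],[0,0,-0.19],30],[[174,-97,0],[0,0,-0.22],30]])

```text
clock: 4.82
ee_pos: [0.4299, 0.1403, 0.2366]
tool_rot: [-2.163, -2.276, 0.005]
force: [-0.7, 0.5, -4.4]
gripper_width: 0.047
grasp_force: 62.4
```

```bash
python3 go.py .39 .262 .205 9.1
```

```text
t 4.82 pos [0.4299 0.1403 0.2366] w 0.047 gf 62.4 F [-0.7  0.5 -4.4]
shift [123.6 -33.5  31.6] turn [-0.0037  0.0006 -0.1081] tool y yaw 2.91
```

Call:
send_rows(targets=[[[20,-5,3],[0,0,-0.02],30],[[40,-11,7],[0,0,-0.04],30],[[60,-16,12],[0,0,-0.06],30],[[80,-22,18],[0,0,-0.08],30],[[98,-27,24],[0,0,-0.095],30],[[112,-31,29],[0,0,-0.105],30],[[120,-33,33],[0,0,-0.108],30],[[123,-33,34],[0,0,-0.108],30]])

```text
clock: 5.48
ee_pos: [0.3916, 0.2606, 0.2026]
tool_rot: [-2.037, -2.389, 0.005]
force: [0.5, -0.8, -3.6]
gripper_width: 0.0473
grasp_force: 62.2
```

Call:
send_rows(targets=[[[0,0,0],[0,0,0],30],[[0,0,0],[0,0,0],30],[[0,0,0],[0,0,0],30],[[0,0,0],[0,0,0],30],[[0,0,0],[0,0,0],30],[[0,0,0],[0,0,0],30],[[0,0,0],[0,0,0],30],[[0,0,0],[0,0,0],30]])

```text
clock: 6.15
ee_pos: [0.3946, 0.2596, 0.2044]
tool_rot: [2.043, 2.386, 0.0]
force: [0.4, -0.3, -3.5]
gripper_width: 0.0475
grasp_force: 62.2
```

```bash
python3 go.py .39 .262 .202 9.1; python3 - <<'E'
from h import *
for n in("side","top"):
    c=imaging.camera(n); W=cloud(c); save(c,n+"_ins.png",(100,180,360,375) if n=="side" else None,3 if n=="side" else 1)
    hsv=cv2.cvtColor(c["color"],cv2.COLOR_RGB2HSV); H,Sa=hsv[...,0],hsv[...,1]
    x,y,z=[W[...,i] for i in range(3)]
    m=(H>5)&(H<18)&(Sa>110)&(x>.3)&(x<.5)&(y>.17)&(y<.37)&(z>.08)&(z<.26)
    P=W[m]; zt=np.percentile(P[:,2],98); Q=P[P[:,2]>zt-.006]; r=cv2.minAreaRect((Q[:,:2]*1000).astype(np.float32))
    print(n,len(P),"ztop",zt,r,"yrange",P[:,1].min(),P[:,1].max(),"zmin",P[:,2].min())
E
```

```text
t 6.15 pos [0.3946 0.2596 0.2044] w 0.0475 gf 62.2 F [ 0.4 -0.3 -3.5]
shift [ 3.  -4.1  2.4] turn [ 0.0003  0.0001 -0.0041] tool y yaw 8.86
side 1718 ztop 0.23530665380511004 ((393.2801208496094, 270.1180419921875), (49.92982864379883, 37.767822265625), 3.649674654006958) yrange 0.21547699252970948 0.3245145980578863 zmin 0.1157532838369203
top 681 ztop 0.23534728875978148 ((397.5076904296875, 243.9799346923828), (45.9088249206543, 22.504913330078125), 10.584997177124023) yrange 0.19749024411681065 0.25660299525565017 zmin 0.16197812916147503
```

View pics/side_ins.png

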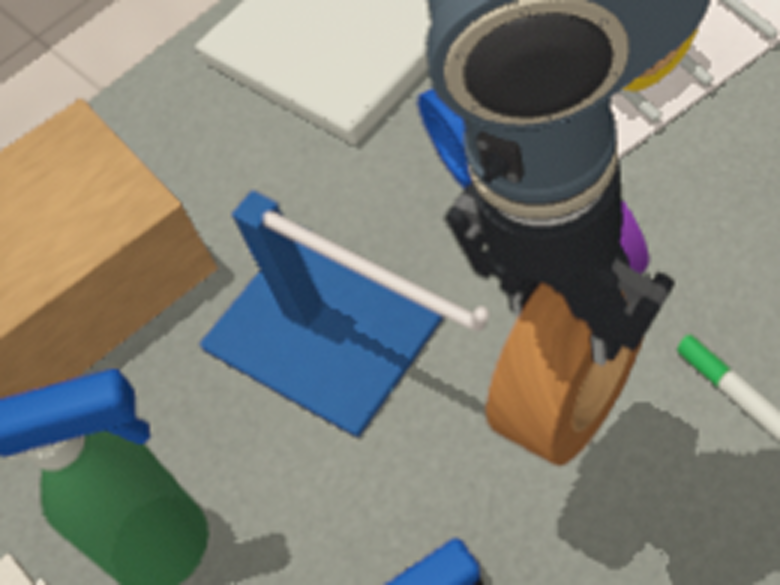

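The picture shows brown held upright in front of the hook tip (crop 478,318), parallel to the arm and with its hole at the arm's height. Now slide it on.

Call:
send_rows(targets=[[[1,2,0],[0,0,0],30],[[2,8,1],[0,0,-0.002],30],[[3,18,2],[0,0,-0.004],30],[[3,30,2],[0,0,-0.004],30],[[3,42,2],[0,0,-0.004],30],[[3,54,2],[0,0,-0.004],30],[[3,66,2],[0,0,-0.004],30],[[3,78,2],[0,0,-0.004],30]])

```text
clock: 6.92
ee_pos: [0.4726, 0.2749, 0.2021]
tool_rot: [-2.039, -2.39, 0.0]
force: [0.2, 0.4, -3.9]
gripper_width: 0.0471
grasp_force: 62.2
```

Call:
send_rows(targets=[[[0,14,0],[0,0,0],30],[[0,28,0],[0,0,0],30],[[0,43,0],[0,0,0],30],[[0,58,0],[0,0,0],30],[[0,73,0],[0,0,0],30],[[0,88,0],[0,0,0],30],[[0,102,0],[0,0,0],30],[[0,112,0],[0,0,0],30]])

```text
clock: 7.58
ee_pos: [0.5838, 0.2922, 0.2017]
tool_rot: [2.04, 2.389, -0.0]
force: [-0.2, 0.4, -2.7]
gripper_width: 0.0474
grasp_force: 62.3
```

```bash
python3 go.py .5883 .2935 .202 9.1
```

```text
t 7.58 pos [0.5838 0.2922 0.2017] w 0.0474 gf 62.3 F [-0.2  0.4 -2.7]
shift [ 0.5  4.7 -0.3] turn [ 0.      0.0001 -0.0012] tool y yaw 9.03
```

Call:
send_rows(targets=[[[0,1,3],[0,0,0],30],[[0,3,9],[0,0,0],30],[[0,4,15],[0,0,0],30],[[0,4,21],[0,0,0],30],[[0,4,27],[0,0,0],30],[[0,4,32],[0,0,0],30],[[0,4,35],[0,0,0],30],[[0,4,36],[0,0,0],30]])

```text
clock: 8.25
ee_pos: [0.5851, 0.2928, 0.1655]
tool_rot: [-2.038, -2.391, 0.002]
force: [-0.4, -0.6, -2.7]
gripper_width: 0.0469
grasp_force: 62.4
```

Call:
send_rows(targets=[[[0,0,0],[0,0,0],30],[[0,0,0],[0,0,0],30],[[0,0,0],[0,0,0],30],[[0,0,1],[0,0,0],30],[[0,0,1],[0,0,0],30],[[0,0,2],[0,0,0],30],[[0,0,2],[0,0,0],30],[[0,0,2],[0,0,0],30]])

```text
clock: 8.92
ee_pos: [0.5856, 0.2931, 0.1642]
tool_rot: [2.038, 2.391, -0.0]
force: [-0.1, -0.6, -3.4]
gripper_width: 0.0467
grasp_force: 62.4
```

```bash
python3 go.py .5883 .2935 .162 9.1;  python3 - <<'E'
from h import *
c=imaging.camera("side"); save(c,"hang1.png",(120,170,320,320),4)
E
```

```text
t 8.92 pos [0.5856 0.2931 0.1642] w 0.0467 gf 62.4 F [-0.1 -0.6 -3.4]
shift [-0.   2.7  2.2] turn [-0.      0.0001  0.0002] tool y yaw 9.11
```

View pics/hang1.png

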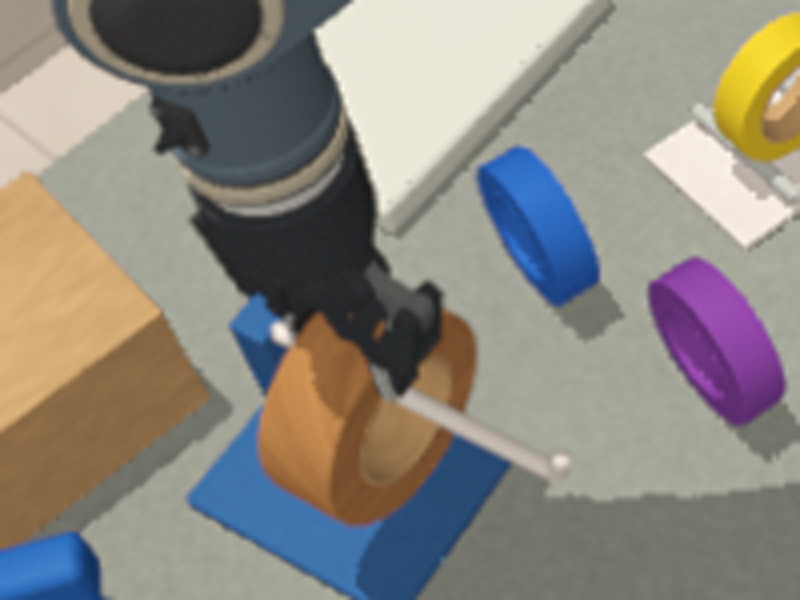

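The picture shows brown around the arm, with the arm going through the top of the hole at (390,390). I'll lower the last bit and watch the force.

Call:
send_rows(targets=[[[0,0,0.5],[0,0,0],30],[[0,0,1],[0,0,0],30],[[0,0,1],[0,0,0],30],[[0,0,1.5],[0,0,0],30],[[0,0,1.5],[0,0,0],30],[[0,0,2],[0,0,0],30],[[0,0,2],[0,0,0],30],[[0,0,2],[0,0,0],30]])

```text
clock: 9.63
ee_pos: [0.5857, 0.2932, 0.1627]
tool_rot: [2.038, 2.391, 0.0]
force: [-0.9, -0.9, -0.7]
gripper_width: 0.0471
grasp_force: 63.8
```

Call:
send_rows(targets=[[[0,0,0],[0,0,0],46],[[0,0,0],[0,0,0],48],[[0,0,0],[0,0,0],50],[[0,0,0],[0,0,0],53],[[0,0,0],[0,0,0],56],[[0,0,0],[0,0,0],60],[[0,0,0],[0,0,0],62],[[0,0,0],[0,0,0],62]])

```text
clock: 10.3
ee_pos: [0.5857, 0.2932, 0.1624]
tool_rot: [2.038, 2.391, 0.0]
force: [-0.1, -0.7, -0.1]
gripper_width: 0.0619
grasp_force: 0.0
```

Call:
send_rows(targets=[[[0,0,-4],[0,0,0],62],[[0,0,-12],[0,0,0],62],[[0,0,-22],[0,0,0],62],[[0,0,-36],[0,0,0],62],[[0,0,-54],[0,0,0],62],[[0,0,-74],[0,0,0],75],[[0,0,-90],[0,0,0],85],[[0,0,-96],[0,0,0],85]])

```text
clock: 10.97
ee_pos: [0.5867, 0.2944, 0.2629]
tool_rot: [2.037, 2.389, 0.009]
force: [1.2, -0.1, -0.1]
gripper_width: 0.0852
grasp_force: 0.0
```

```bash
python3 go.py .580 -.0625 .24 -9.6
```

```text
t 10.97 pos [0.5867 0.2944 0.2629] w 0.0852 gf 0.0 F [ 1.2 -0.1 -0.1]
shift [-351.4  -63.2   21.7] turn [ 0.0056 -0.0031  0.3266] tool y yaw 9.11
```

Call:
send_rows(targets=[[[-10,-2,1],[0,0,0],85],[[-30,-5,2],[0,0,0],85],[[-55,-10,4],[0,0,0],85],[[-80,-14,5],[0,0,0],85],[[-105,-19,7],[0,0,0],85],[[-130,-23,8],[0,0,0],85],[[-155,-28,9],[0,0,0],85],[[-180,-32,11],[0,0,0],85]])

```text
clock: 11.63
ee_pos: [0.5816, 0.1079, 0.2464]
tool_rot: [-2.038, -2.39, 0.003]
force: [1.1, 0.2, 0.3]
gripper_width: 0.085
grasp_force: 0.0
```

Call:
send_rows(targets=[[[-25,-5,2],[0,0,0.04],85],[[-50,-9,3],[0,0,0.08],85],[[-75,-14,5],[0,0,0.13],85],[[-100,-18,7],[0,0,0.18],85],[[-125,-23,8],[0,0,0.23],85],[[-150,-27,10],[0,0,0.28],85],[[-166,-30,11],[0,0,0.315],85],[[-171,-31,11],[0,0,0.326],85]])

```text
clock: 12.3
ee_pos: [0.5779, -0.0679, 0.2351]
tool_rot: [-2.406, -2.02, 0.005]
force: [-0.1, 0.3, 0.1]
gripper_width: 0.0849
grasp_force: 0.0
```

Call:
send_rows(targets=[[[0,0,5],[0,0,0],85],[[0,0,15],[0,0,0],85],[[0,0,25],[0,0,0],85],[[0,0,35],[0,0,0],85],[[0,0,45],[0,0,0],85],[[0,0,54],[0,0,0],85],[[0,0,60],[0,0,0],85],[[0,0,60],[0,0,0],85]])

```text
clock: 12.97
ee_pos: [0.578, -0.0632, 0.1744]
tool_rot: [-2.397, -2.028, 0.003]
force: [-0.7, -0.2, 0.5]
gripper_width: 0.0851
grasp_force: 0.0
```

```bash
python3 - <<'E'
from h import *
for n in("side","top"):
    c=imaging.camera(n); W=cloud(c); save(c,n+"_h.png",(120,170,320,320) ,4)
    hsv=cv2.cvtColor(c["color"],cv2.COLOR_RGB2HSV); H,Sa=hsv[...,0],hsv[...,1]
    x,y,z=[W[...,i] for i in range(3)]
    for nm,m in(("brown",(H>5)&(H<18)&(Sa>110)&(x>.45)&(x<.68)&(y>.2)&(y<.4)&(z>.05)&(z<.26)),("yel",(abs(H.astype(int)-23)<4)&(Sa>150)&(x>.5)&(x<.65)&(y<0)&(y>-.13)&(z>.05)&(z<.14))):
        P=W[m]; 
        if len(P)<20: continue
        zt=np.percentile(P[:,2],98); Q=P[P[:,2]>zt-.008]; r=cv2.minAreaRect((Q[:,:2]*1000).astype(np.float32))
        print(n,nm,len(P),"ztop",zt.round(4),np.round(r[0],1),np.round(r[1],1),round(r[2],1))
E
python3 go.py .580 -.0625 .100 -9.6
```

```text
side brown 2154 ztop 0.1935 [584.4 293.5] [48.4 60.5] 5.9
side yel 532 ztop 0.1189 [578.5 -61.5] [55.9 30.3] 78.1
top brown 1104 ztop 0.1942 [585.9 294.6] [46.8 63.6] 8.4
top yel 78 ztop 0.1095 [580.5 -27.2] [18.7  6.9] 13.8
t 13.07 pos [ 0.5791 -0.0633  0.1761] w 0.0849 gf 0.0 F [-0.4  0.6 -0.7]
shift [ 0.9  0.8 76.1] turn [-0.0001 -0.0001  0.0008] tool y yaw -9.56
```

View pics/side_h.png

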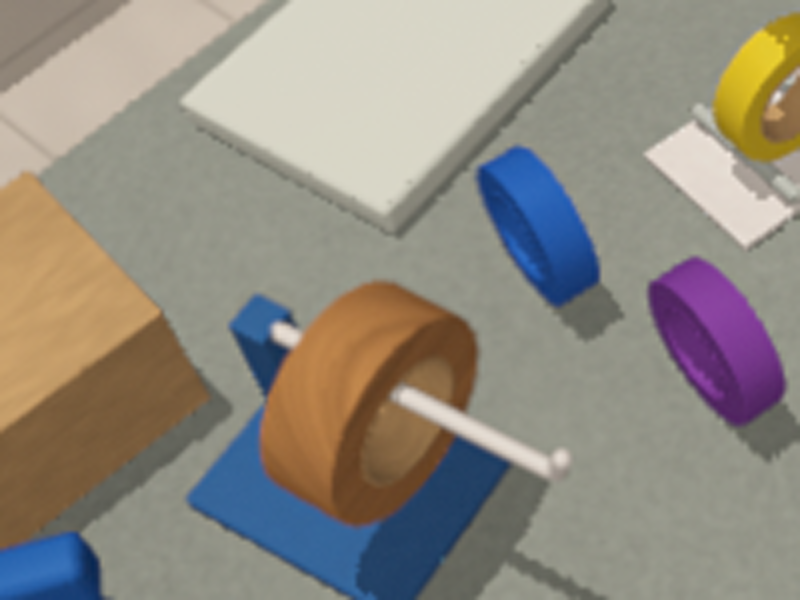

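The picture shows brown hanging freely on the arm at (370,400), near the post and at the right height. Yellow is still in place at (578.5,-61.5) mm. Next I go down on it.

Call:
send_rows(targets=[[[0,0,8],[0,0,0],85],[[0,0,22],[0,0,0],85],[[1,0,38],[0,0,0],85],[[1,0,54],[0,0,0],85],[[1,0,68],[0,0,0],85],[[1,0,76],[0,0,0],85],[[1,0,80],[0,0,0],85],[[1,0,80],[0,0,0],85]])

```text
clock: 13.73
ee_pos: [0.5789, -0.0624, 0.0957]
tool_rot: [-2.398, -2.028, 0.001]
force: [-0.7, -0.0, -0.2]
gripper_width: 0.0849
grasp_force: 0.0
```

Call:
send_rows(targets=[[[0,0,0],[0,0,0],75],[[0,0,0],[0,0,0],60],[[0,0,0],[0,0,0],45],[[0,0,0],[0,0,0],15],[[0,0,0],[0,0,0],15],[[0,0,0],[0,0,0],15],[[0,0,0],[0,0,0],15],[[0,0,0],[0,0,0],15]])

```text
clock: 14.4
ee_pos: [0.5798, -0.0624, 0.0971]
tool_rot: [2.398, 2.028, 0.001]
force: [-0.9, -0.0, 5.1]
gripper_width: 0.0289
grasp_force: 59.6
```

```bash
python3 go.py .580 -.0625 .095 -9.6
```

```text
t 14.4 pos [ 0.5798 -0.0624  0.0971] w 0.0289 gf 59.6 F [-0.9 -0.   5.1]
shift [-0.   0.2  2.1] turn [0.0015 0.0001 0.0006] tool y yaw -9.56
```

Call:
send_rows(targets=[[[0,0,-6],[0,0,0],15],[[0,0,-24],[0,0,0],15],[[0,0,-50],[0,0,0],15],[[0,0,-80],[0,0,0],15],[[0,0,-112],[0,0,0],15],[[0,0,-144],[0,0,0],15],[[0,0,-172],[0,0,0],15],[[0,0,-185],[0,0,0],15]])

```text
clock: 15.07
ee_pos: [0.5802, -0.0621, 0.2851]
tool_rot: [2.396, 2.026, 0.005]
force: [0.3, 0.6, -1.1]
gripper_width: 0.0293
grasp_force: 59.2
```

```bash
python3 go.py .39 .262 .27 9.1
```

```text
t 15.07 pos [ 0.5802 -0.0621  0.2851] w 0.0293 gf 59.2 F [ 0.3  0.6 -1.1]
shift [ 288.  -241.4   14. ] turn [ 0.005   0.0005 -0.3257] tool y yaw -9.56
```

Call:
send_rows(targets=[[[5,-6,0],[0,0,0],15],[[16,-20,0],[0,0,0],15],[[34,-40,0],[0,0,0],15],[[52,-62,0],[0,0,0],15],[[72,-84,0],[0,0,0],15],[[92,-106,0],[0,0,0],15],[[112,-128,0],[0,0,0],15],[[132,-148,0],[0,0,0],15]])

```text
clock: 15.73
ee_pos: [0.452, 0.0933, 0.2793]
tool_rot: [-2.397, -2.028, 0.006]
force: [1.1, -0.1, -1.4]
gripper_width: 0.0286
grasp_force: 59.1
```

Call:
send_rows(targets=[[[20,-18,0],[0,0,-0.04],15],[[42,-34,0],[0,0,-0.08],15],[[66,-48,0],[0,0,-0.13],15],[[90,-61,2],[0,0,-0.18],15],[[114,-73,4],[0,0,-0.23],15],[[136,-84,6],[0,0,-0.28],15],[[150,-91,8],[0,0,-0.315],15],[[155,-93,9],[0,0,-0.325],15]])

```text
clock: 16.4
ee_pos: [0.3861, 0.2626, 0.2706]
tool_rot: [-2.03, -2.394, 0.004]
force: [-0.8, -1.1, -1.2]
gripper_width: 0.0288
grasp_force: 59.1
```

Call:
send_rows(targets=[[[0,0,4],[0,0,0],15],[[0,0,14],[0,0,0],15],[[0,0,26],[0,0,0],15],[[0,0,39],[0,0,0],15],[[0,0,51],[0,0,0],15],[[0,0,62],[0,0,0],15],[[0,0,70],[0,0,0],15],[[0,0,73],[0,0,0],15]])

```text
clock: 17.07
ee_pos: [0.3886, 0.2597, 0.1975]
tool_rot: [-2.039, -2.388, 0.004]
force: [-0.9, 0.4, -1.4]
gripper_width: 0.0287
grasp_force: 59.1
```

Call:
send_rows(targets=[[[0,0,0],[0,0,0],15],[[0,0,0],[0,0,0],15],[[0,0,0],[0,0,0],15],[[0,0,0],[0,0,0],15],[[0,0,0],[0,0,0],15],[[0,0,0],[0,0,0],15],[[0,0,0],[0,0,0],15],[[0,0,0],[0,0,0],15]])

```text
clock: 17.73
ee_pos: [0.3892, 0.2607, 0.1994]
tool_rot: [2.039, 2.39, 0.0]
force: [-0.9, 0.2, -1.8]
gripper_width: 0.0283
grasp_force: 59.1
```

```bash
python3 go.py .39 .2618 .201 9.1;  python3 - <<'E'
from h import *
c=imaging.camera("side"); W=cloud(c); save(c,"ins2.png",(120,180,320,330),4)
hsv=cv2.cvtColor(c["color"],cv2.COLOR_RGB2HSV); H,Sa=hsv[...,0].astype(int),hsv[...,1]
x,y,z=[W[...,i] for i in range(3)]
P=W[(abs(H-23)<4)&(Sa>150)&(x>.33)&(x<.5)&(y>.17)&(y<.37)&(z>.08)&(z<.26)]
zt=np.percentile(P[:,2],98); print(len(P),"ztop",zt,P.min(0).round(4),P.max(0).round(4))
E
```

```text
t 17.73 pos [0.3892 0.2607 0.1994] w 0.0283 gf 59.1 F [-0.9  0.2 -1.8]
shift [ 1.   0.9 -1.6] turn [ 0.0004  0.     -0.0008] tool y yaw 9.05
780 ztop 0.22188339745694202 [0.364  0.2194 0.1225] [0.4049 0.3135 0.2528]
```

View pics/ins2.png

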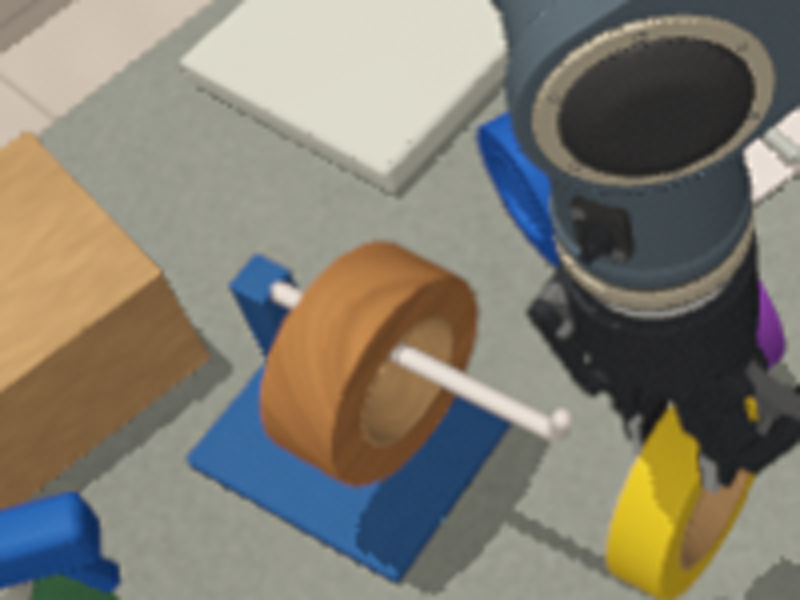

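The picture shows yellow held at (680,510), in line with the arm (tip at 560,425), and brown undisturbed. Now slide it on and lower.

Rest height for yellow: the roll's top should end at 0.185 m, which is TCP 0.163 m.

Call:
send_rows(targets=[[[0,2,-1],[0,0,0],15],[[1,8,-2],[0,0,0],15],[[1,18,-2],[0,0,0],15],[[1,29,-2],[0,0,0],15],[[1,40,-2],[0,0,0],15],[[1,51,-2],[0,0,0],15],[[1,62,-2],[0,0,0],15],[[1,72,-2],[0,0,0],15]])

```text
clock: 18.45
ee_pos: [0.4617, 0.2731, 0.201]
tool_rot: [-2.04, -2.389, -0.0]
force: [0.4, 0.4, -2.0]
gripper_width: 0.029
grasp_force: 59.1
```

Call:
send_rows(targets=[[[0,10,0],[0,0,0],15],[[0,20,0],[0,0,0],15],[[0,29,0],[0,0,0],15],[[0,37,0],[0,0,0],15],[[0,44,0],[0,0,0],15],[[0,48,0],[0,0,0],15],[[0,50,0],[0,0,0],15],[[0,50,0],[0,0,0],15]])

```text
clock: 19.12
ee_pos: [0.5097, 0.2809, 0.2012]
tool_rot: [-2.039, -2.39, 0.0]
force: [0.3, 0.1, -1.8]
gripper_width: 0.0285
grasp_force: 59.1
```

```bash
python3 go.py .5094 .2809 .165 9.1
```

```text
t 19.12 pos [0.5097 0.2809 0.2012] w 0.0285 gf 59.1 F [ 0.3  0.1 -1.8]
shift [ 0.1 -0.3 36.2] turn [-0.0001  0.     -0.0009] tool y yaw 9.05
```

Call:
send_rows(targets=[[[0,0,3],[0,0,0],15],[[0,0,9],[0,0,0],15],[[0,0,16],[0,0,0],15],[[0,0,22],[0,0,0],15],[[0,0,27],[0,0,0],15],[[0,0,31],[0,0,0],15],[[0,0,33],[0,0,0],15],[[0,0,34],[0,0,0],15]])

```text
clock: 19.78
ee_pos: [0.5093, 0.2807, 0.1668]
tool_rot: [-2.039, -2.39, 0.001]
force: [0.2, 0.2, -1.8]
gripper_width: 0.0286
grasp_force: 59.1
```

Call:
send_rows(targets=[[[0,0,0],[0,0,0],15],[[0,0,0.5],[0,0,0],15],[[0,0,1],[0,0,0],15],[[0,0,1],[0,0,0],15],[[0,0,1.5],[0,0,0],15],[[0,0,1.5],[0,0,0],15],[[0,0,2],[0,0,0],15],[[0,0,2],[0,0,0],15]])

```text
clock: 20.45
ee_pos: [0.5095, 0.2808, 0.1652]
tool_rot: [2.039, 2.39, -0.0]
force: [0.1, 0.2, -2.0]
gripper_width: 0.0291
grasp_force: 59.1
```

Call:
send_rows(targets=[[[0,0,0.5],[0,0,0],15],[[0,0,0.5],[0,0,0],15],[[0,0,1],[0,0,0],15],[[0,0,1],[0,0,0],15],[[0,0,1],[0,0,0],15],[[0,0,1.5],[0,0,0],15],[[0,0,1.5],[0,0,0],15],[[0,0,1.5],[0,0,0],15]])

```text
clock: 21.12
ee_pos: [0.5096, 0.2809, 0.1647]
tool_rot: [2.039, 2.389, 0.0]
force: [-1.9, -1.9, 7.6]
gripper_width: 0.0286
grasp_force: 63.3
```

Call:
send_rows(targets=[[[0,0,-0.5],[0,0,0],15],[[0,0,-1],[0,0,0],15],[[0,0,-1],[0,0,0],28],[[0,0,-1],[0,0,0],30],[[0,0,-1],[0,0,0],33],[[0,0,-1],[0,0,0],36],[[0,0,-1],[0,0,0],40],[[0,0,-1],[0,0,0],41]])

```text
clock: 21.78
ee_pos: [0.5095, 0.2809, 0.1647]
tool_rot: [-2.039, -2.39, 0.0]
force: [-0.1, 0.2, -0.4]
gripper_width: 0.0408
grasp_force: 0.0
```

Call:
send_rows(targets=[[[0,0,0],[0,0,0],41],[[0,0,-4],[0,0,0],41],[[0,0,-12],[0,0,0],41],[[0,0,-26],[0,0,0],41],[[0,0,-46],[0,0,0],41],[[0,0,-70],[0,0,0],41],[[0,0,-95],[0,0,0],41],[[0,0,-110],[0,0,0],41]])

```text
clock: 22.45
ee_pos: [0.5101, 0.2819, 0.2784]
tool_rot: [2.038, 2.389, 0.006]
force: [0.5, 0.2, -0.1]
gripper_width: 0.0411
grasp_force: 0.0
```

Call:
send_rows(targets=[[[-10,0,0],[0,0,0],41],[[-35,0,0],[0,0,0],41],[[-65,0,0],[0,0,0],41],[[-95,0,0],[0,0,0],41],[[-125,0,0],[0,0,0],41],[[-150,0,0],[0,0,0],41],[[-165,0,0],[0,0,0],41],[[-170,0,0],[0,0,0],41]])

```text
clock: 23.12
ee_pos: [0.5367, 0.1085, 0.2741]
tool_rot: [2.046, 2.383, -0.004]
force: [0.5, -0.2, -0.3]
gripper_width: 0.0411
grasp_force: 0.0
```

```bash
python3 - <<'E'
from h import *
s=manip.read_state(); print(s["clock"],s["ee_pos"],s["force"])
c=imaging.camera("side"); save(c,"end.png",(100,80,420,320),2.5)
W=cloud(c); hsv=cv2.cvtColor(c["color"],cv2.COLOR_RGB2HSV); H,Sa=hsv[...,0].astype(int),hsv[...,1]
x,y,z=[W[...,i] for i in range(3)]; b=(y>.2)&(y<.4)&(x>.42)&(x<.68)&(z>.05)&(z<.26)
for n,m in(("brown",(H>5)&(H<18)),("yellow",abs(H-23)<4)):
    P=W[m&b&(Sa>120)]; zt=np.percentile(P[:,2],98); Q=P[P[:,2]>zt-.008]; r=cv2.minAreaRect((Q[:,:2]*1000).astype(np.float32)); print(n,len(P),zt.round(4),np.round(r[0],1),np.round(r[1],1),r[2])
E
```

```text
23.1167 [0.53665996 0.10847041 0.27406063] [ 0.54070326 -0.24504207 -0.31023895]
brown 2229 0.1932 [584.1 293.5] [48.2 62.3] 7.753656387329102
yellow 1076 0.1867 [508.8 282.2] [31.2 51.9] 6.980766773223877
```

View pics/end.png

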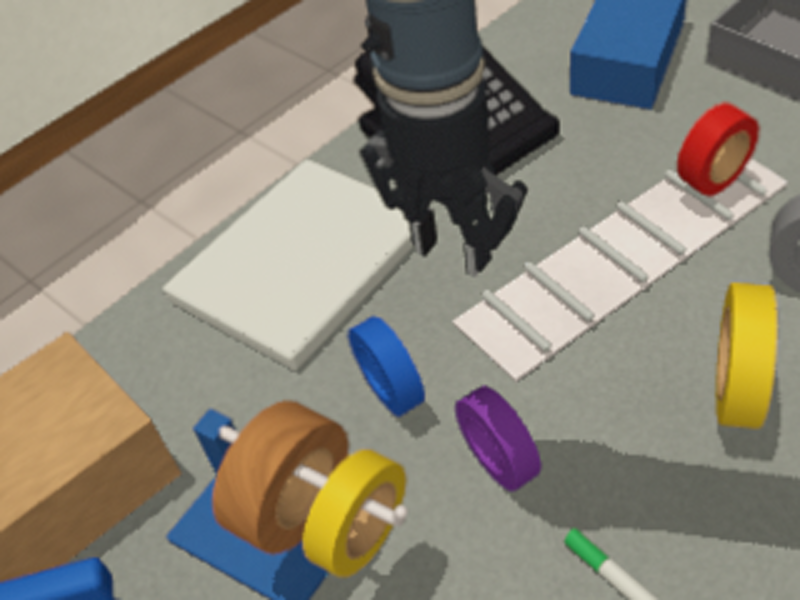

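The picture shows brown at (280,475) nearer the post and yellow at (355,515) in front of it, both on the arm. Red at (718,150) is still in the rack, and the gripper is well clear. One second to settle, then hand in.

Call:
send_rows(targets=[[[0,0,0],[0,0,0],41],[[0,0,0],[0,0,0],41],[[0,0,0],[0,0,0],41],[[0,0,0],[0,0,0],41],[[0,0,0],[0,0,0],41],[[0,0,0],[0,0,0],41],[[0,0,0],[0,0,0],41],[[0,0,0],[0,0,0],41]])

```text
clock: 23.83
ee_pos: [0.5362, 0.1131, 0.2748]
tool_rot: [2.039, 2.39, -0.0]
force: [0.5, -0.2, -0.1]
gripper_width: 0.0412
grasp_force: 0.0
```

Call:
send_rows(targets=[[[0,0,0],[0,0,0],41],[[0,0,0],[0,0,0],41],[[0,0,0],[0,0,0],41],[[0,0,0],[0,0,0],41],[[0,0,0],[0,0,0],41],[[0,0,0],[0,0,0],41],[[0,0,0],[0,0,0],41],[[0,0,0],[0,0,0],41]])

```text
clock: 24.5
ee_pos: [0.5363, 0.1129, 0.2748]
tool_rot: [2.039, 2.39, 0.0]
force: [0.6, 0.1, 0.2]
gripper_width: 0.0409
grasp_force: 0.0
```

```bash
python3 -c "
from workcell import manip
print(manip.finish_job())"
```

```text
the job is handed in; nothing more can be done
None
```

Brown hangs nearer the post with yellow in front of it on the same arm, red is still in its rack bay, and the job was handed in at 24.5 s with the gripper clear (no verdict was returned).

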